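# Fetch the clear wax from behind the paint bottles

### The arm

A 7-joint arm with a two-finger parallel gripper is mounted at the origin on the work surface. World frame = base frame: x ahead of the robot, y to its left, z up, the work surface at z = 0. Lengths are in m, angles in rad, forces in N, time in s.
With the tool pointing down it reaches from about 0.425 to 0.95 m from the base axis. Payload 4.7 kg.
Tool frame: the origin (TCP) lies on the centre line of the jaws, within the pads' length; the fingertips stand robot.nose_length ahead of it and the grasp point (between the pads) lies 8 mm behind it (robot.nose_length is the distance from the TCP to the fingertips, in m); z points along the fingers, y is the line along which they close (so a half turn about z gives the same grasp; the last joint's range is limited). The gripper opens to 85 mm and grips with 20 to 120 N. Pads are 22 mm wide; open, the fingers measure 114 mm over their backs; the gripper's body (76 mm by 85 mm) begins 54 mm behind the grasp point. The pads swing forward as they close: fully open they stand 13 mm farther back than shut.
Start: joints at [-1.327, 0.469, -0.049, 1.532, 0.024, 1.141, -0.082], TCP at [0.182, 0.65, 0.242] pointing down, gripper open.
Joint ranges: [-2.59, 2.59], [-0.33, 1.99], [-1.39, 1.29], [0.1, 2.45], [-1.04, 4.18], [0.21, 1.99], [-2.66, 2.66]. Speed limits (rad/s): [2.57, 2.57, 3.14, 3.14, 3.14, 3.14, 3.14].

### API

Orientations are given as [roll, pitch, yaw] about the fixed x, y, z axes, in that order (R = Rz(yaw) Ry(pitch) Rx(roll)).
In Python, from plant import robot gives the robot as it stands. Calls block until the motion is done:
- robot.goto(position, orientation): joint-space move of the TCP to a pose.
- robot.move_straight(position, vel=0.15, attitude=None, contact_N=None): straight line of the TCP; attitude=None keeps the orientation; vel is the mean speed in m/s. With contact_N (N) it stops when the force on the tool has changed by that much, and returns True; else False.
- robot.move_joints(angles): joint-space move.
- robot.grip(opening, strength=None): opening from 0.0 (shut) to 1.0 (fully open); strength is the grip in N (None keeps the last); returns when the fingers have stopped.
- robot.sleep(seconds).
- robot.inverse_kinematics(position, orientation): joint angles nearest the present ones, or None.
- robot.sense(): the state.
- robot.grab_frame(name): name is "scene" or "top" or "wrist"; returns a dict with "image" (400x640x3 uint8, red, green, blue), "range_z" (400x640 float32, m along the optical axis (not along the pixel's ray), 0 where there is no reading), "fx", "fy", "cx", "cy" (pixels), "dist_coeffs" ([k1, k2, p1, p2, k3] as OpenCV has them; the pictures are not rectified), "R" (3x3) and "t" (3): a world point X has camera coordinates R X + t. Camera axes: x right, y down, z forward; pixel columns grow to the right and rows downward; lengths in m; the calibration is good to about 2 mm. A picture is of the moment at which its call begins.
A pose or a line that the arm cannot do raises robot.IKError and nothing moves.
- robot.close_job(): hands the job in; it is judged then, once.
The state is a dict: "t": time; "joint_pos": joint angles; "joint_velocities": joint speeds; "effort": joint torques, N m; "tcp_pos": TCP position; "tcp_rot": TCP orientation; "wrist_force": force on the tool from outside, world axes, zero at the start; "torque": the same for the moment, N m; "opening": opening from 0.0 (shut) to 1.0 (fully open); "gripper_force": force on a finger pad.
Only numpy, scipy, OpenCV 4.12 (cv2) and the standard library are available. Lean on these libraries where they do the work, as an engineer would, in place of code of your own. Each camera call takes 0.05 s, during which the arm holds its last target. There are 200 camera calls.

### The job

The cream clear-wax tin is hemmed in at the back of the wooden caddy by three paint bottles. First stand all three bottles upright in the white drip tray and let go of them, then set the wax tin flat on the middle of the cork coaster, and only after that put each bottle back upright on the very spot in the caddy where it stood at the start. Do not knock any bottle or the wax tin over, and leave the brown tin and the yellow sanding block in the caddy where they are.

Things in the scene. Friction and masses are not known exactly. Their poses are not given: they have to be found in the camera images.
- caddy: Shallow wooden caddy, fixed: 160 mm deep (its x) by 222 mm wide (its y), floor 6 mm above the bench, 8 mm boards all round, 14 mm high at front and sides, 46 mm at the back (+x). Origin: centre of its underside, x to the back. The cream tin stands mid-width at the back, a bottle left, right and in front of it, each about 9 mm off; brown tin and yellow block in the front corners.
- drip_tray: Long shallow white plastic drip tray, fixed, empty, left or right of the caddy: 300 mm long (its x) by 136 mm wide (its y), walls 4 mm thick and 12 mm high, inner floor 4 mm above the bench. Origin at the centre of its underside. Three bottles stand in it in a row along its length.
- coaster: Round brown cork coaster, fixed, on the other side of the caddy, in front of a painted sample board: 100 mm in diameter, 5 mm thick. Origin at the centre of its underside, on the bench.
- bottle_orange: Upright closed bottle of orange paint with a paper label and a cap of the same colour: body 54 mm in diameter up to 80 mm, shoulder to 98 mm, then a plain cylindrical cap 30 mm in diameter from 98 to 130 mm height; lift it by the cap from above. About 0.15 to 0.3 kg. Origin at the centre of its underside, z up. Which bottle stands where differs each time.
- bottle_blue: Upright closed bottle of teal-blue paint with a paper label and a cap of the same colour: body 54 mm in diameter up to 80 mm, shoulder to 98 mm, then a plain cylindrical cap 30 mm in diameter from 98 to 130 mm height; lift it by the cap from above. About 0.15 to 0.3 kg. Origin at the centre of its underside, z up. Which bottle stands where differs each time.
- bottle_lime: Upright closed bottle of lime (pale yellow-green) paint with a paper label and a cap of the same colour: body 54 mm in diameter up to 80 mm, shoulder to 98 mm, then a plain cylindrical cap 30 mm in diameter from 98 to 130 mm height; lift it by the cap from above. About 0.15 to 0.3 kg. Origin at the centre of its underside, z up. Which bottle stands where differs each time.
- wax_tin: The clear-wax tin: round closed tin with cream side and cream lid with a bare metal rim, 62 mm in diameter, 40 mm high, about 0.14 kg. Origin at the centre of its underside, z up. Hemmed in by the three bottles, with the caddy's high back board about 8 mm behind it; once they are gone it can be gripped across the caddy's width.
- dark_tin: The dark-wax tin: small round dark brown tin, 46 mm in diameter, 30 mm high, in one front corner of the caddy. Origin at the centre of its underside. Stays where it is.
- sanding_block: Yellow sanding block with a dark underside, 60 x 42 mm and 26 mm high, in the other front corner of the caddy. Origin at the centre of its underside. Stays where it is.
Things that resemble listed ones, but are neither listed nor needed, are in the scene too. What is meant by the bottle_lime is not purple, and is the smaller of those in its own colour.

How it is judged:
By the outcome, as a careful person would: the job done as asked, in the order asked, and still so for the second after the job is handed in, with the robot touching nothing.
It also fails if it takes over 134 s, if anything falls off the work surface, if the arm or the gripper's body presses on something with over 40 N, if the wrist force passes 120 N, or if a joint passes its speed limit or range.

## Working session

There is one attempt and no reset: what is moved stays moved. The work goes in short steps, each a Python script; the robot and the scene stay as the last script left them, time stands still between calls to the robot, and variables do not carry over. Pictures are saved under pics/ and viewed, at most 14 in all, crops included, and the job is handed in when it is done.

```bash
mkdir -p pics; ls; python3 - <<'E'
from plant import robot
import cv2,pickle
print(robot.nose_length, robot.sense())
for n in("scene","top"):
    f=robot.grab_frame(n); pickle.dump(f,open(n+".pkl","wb"))
    cv2.imwrite(f"pics/{n}0.png",f["image"][:,:,::-1])
    print(n,f["fx"],f["dist_coeffs"],f["R"],f["t"])
E
```

```text
pics
0.011 {'t': 0.0, 'joint_pos': array([-1.32691175,  0.4694241 , -0.04858428,  1.53368875,  0.024079  ,
        1.14101845, -0.08230179]), 'joint_velocities': array([ 0.00157563,  0.00175559,  0.00037393, -0.0008755 ,  0.00099949,
       -0.00031553, -0.00078324]), 'effort': array([ 4.58754930e-04, -5.10301101e+01, -4.68630600e-02, -2.37715226e+01,
        1.04938354e-02,  7.51170184e-03,  1.34687815e-05]), 'tcp_pos': array([0.18169181, 0.64949798, 0.24127526]), 'tcp_rot': array([-3.13963962e+00,  5.86517812e-05,  2.86881958e+00]), 'wrist_force': array([-0.50275308,  0.4374275 ,  0.19997027]), 'torque': array([-0.01727443,  0.04820983,  0.01395555]), 'gripper_force': 0.0, 'opening': 0.996040168001467}
scene 440.239947175233 [0.02285047 0.         0.         0.         0.        ] [[-0.88097696  0.47303787 -0.01071333]
 [ 0.31876603  0.57662689 -0.75225637]
 [-0.34966815 -0.66613557 -0.65878341]] [ 0.5446788  -0.17221906  1.35704048]
top 418.107695254612 [-0.11236109  0.          0.          0.          0.        ] [[ 0.00376242 -0.99988625 -0.01460589]
 [-0.99512756 -0.00230466 -0.09856892]
 [ 0.09852405  0.01490558 -0.99502303]] [0.00223223 0.6393196  0.89017834]
```

View pics/scene0.png

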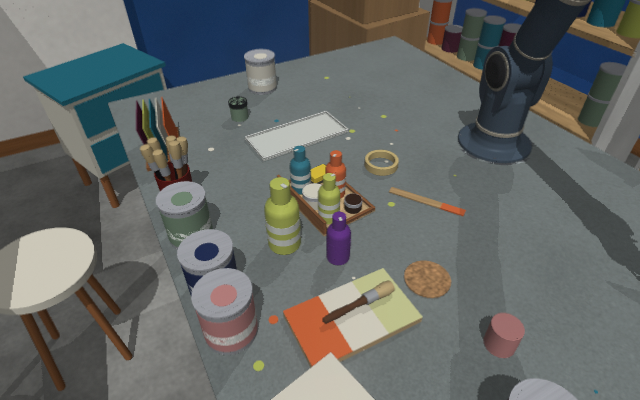

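View pics/top0.png

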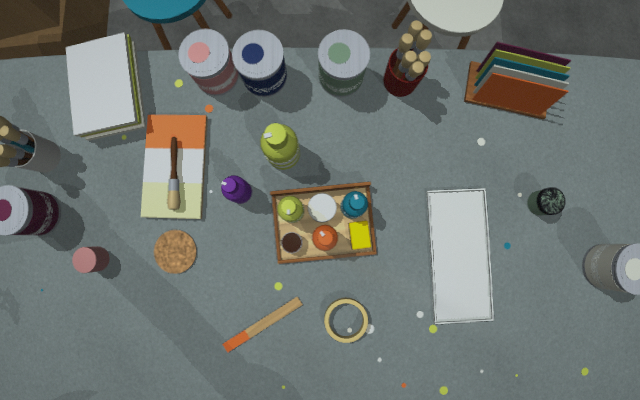

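The top image shows the caddy at about (323,223). In it are lime (290,208), blue (355,204), orange (325,238), wax (322,208), the dark tin (291,242) and the yellow block (361,236). The tray is at (460,256) and the coaster at (176,251).

Lookalikes:
- **Lime:** the big lime bottle at (280,145) and the purple bottle at (236,189) are not wanted. I choose the small lime one in the caddy.
- **Wax tin:** the cream/grey tins at the edges are not wanted.

Next I'll measure these and take one close crop.

```bash
cat > h.py <<'E'
import numpy as np,cv2
def cloud(f):
    h,w=f["range_z"].shape
    uv=np.stack(np.meshgrid(np.arange(w),np.arange(h)),-1).reshape(-1,1,2).astype(np.float64)
    K=np.array([[f["fx"],0,f["cx"]],[0,f["fy"],f["cy"]],[0,0,1]])
    n=cv2.undistortPoints(uv,K,np.array(f["dist_coeffs"],float))[:,0]
    z=f["range_z"].reshape(-1).astype(float)
    X=(np.c_[n*z[:,None],z]-f["t"])@f["R"]
    X[z==0]=np.nan
    return X.reshape(h,w,3)
def fitc(P):
    c,r=cv2.minEnclosingCircle(P.astype(np.float32)); return np.round(c,4),round(r,4)
E
python3 - <<'E'
import pickle,numpy as np,cv2
from h import *
T=pickle.load(open("top.pkl","rb"));S=pickle.load(open("scene.pkl","rb"))
X=cloud(T);Y=cloud(S)
def at(u,v): return X[v-2:v+3,u-2:u+3].reshape(-1,3)
for n,(u,v) in dict(lime=(290,208),blue=(355,204),orange=(325,238),wax=(322,208),dark=(291,242),yel=(361,236),tray=(460,256),coaster=(176,251),purple=(236,189),biglime=(275,132),board=(175,140),bench=(400,250)).items():
    p=np.nanmedian(at(u,v),0); print(n,p.round(4),end=' ')
    Q=np.concatenate([X.reshape(-1,3)]) 
    for nm,C in(("top",X),("scn",Y)):
        m=(np.hypot(C[...,0]-p[0],C[...,1]-p[1])<0.045)&(C[...,2]>.05)
        if m.sum()<5 or p[2]<.05: continue
        zt=np.nanpercentile(C[...,2][m],97); q=C[m&(C[...,2]>zt-.008)]
        print(nm,round(zt,4),len(q),fitc(q[:,:2]),end=' ')
    print()
def rect(nm,C,m,g=0):
    P=C[m][:,:2].astype(np.float32); print(nm,len(P),cv2.minAreaRect(P),P.mean(0))
hsv=cv2.cvtColor(T["image"],cv2.COLOR_RGB2HSV)
g=np.zeros((400,640),bool)
tr=g.copy();tr[180:335,420:500]=1
rect("traywhite",X,tr&(hsv[...,1]<20)&(hsv[...,2]>170)&(X[...,2]<.03))
rect("tray z",X,tr&(X[...,2]>.008)&(X[...,2]<.03))
co=g.copy();co[225:278,150:202]=1
m=co&(hsv[...,1]>70); print("coaster",m.sum(),fitc(X[m][:,:2]),X[m].mean(0))
ca=g.copy();ca[175:270,265:382]=1
rect("caddy low",X,ca&(X[...,2]>.009)&(X[...,2]<.06)&(hsv[...,1]>80))
w=g.copy();w[190:225,305:340]=1
m=w&(hsv[...,1]<60)&(X[...,2]>.04)&(X[...,2]<.06);print("wax",m.sum(),fitc(X[m][:,:2]),X[m].mean(0))
cv2.imwrite("pics/crop.png",cv2.resize(T["image"][125:275,215:385,::-1],None,fx=4,fy=4,interpolation=cv2.INTER_CUBIC)[:600])
E
```

```text
lime [0.6062 0.0473 0.1355] top 0.1378 180 (array([0.609, 0.052]), 0.0151) scn 0.1358 106 (array([0.611 , 0.0523]), 0.0156) 
blue [ 0.6142 -0.0794  0.1365] top 0.1375 184 (array([ 0.6193, -0.0826]), 0.015) scn 0.1355 84 (array([ 0.6225, -0.0814]), 0.0151) 
orange [ 0.5481 -0.0211  0.1358] top 0.1376 183 (array([ 0.5491, -0.0198]), 0.0149) scn 0.1361 88 (array([ 0.5513, -0.0193]), 0.0162) 
wax [ 0.6127 -0.0157  0.0469] 
dark [0.539  0.0514 0.0366] 
yel [ 0.5525 -0.1013  0.0318] 
tray [ 0.507  -0.3295  0.0029] 
coaster [0.5159 0.3167 0.0062] 
purple [0.6458 0.1583 0.116 ] top 0.1319 182 (array([0.6522, 0.1713]), 0.0155) scn 0.1304 129 (array([0.655 , 0.1732]), 0.0148) 
biglime [0.745  0.0733 0.1858] top 0.1877 394 (array([0.7424, 0.0731]), 0.0213) scn 0.1854 242 (array([0.7442, 0.0746]), 0.0222) 
board [0.7672 0.3191 0.0365] 
bench [ 0.5211 -0.1925  0.    ] 
traywhite 7275 ((0.5099325180053711, -0.3180251121520996), (0.30218663811683655, 0.16529951989650726), 0.4836508631706238) [ 0.5080895  -0.32872117]
tray z 770 ((0.5093476176261902, -0.3279765546321869), (0.30057328939437866, 0.13865873217582703), 2.4716594219207764) [ 0.5067435  -0.32703507]
coaster 1451 (array([0.5157, 0.3211]), 0.0509) [nan nan nan]
caddy low 2167 ((0.581425130367279, -0.018766410648822784), (0.15971899032592773, 0.22183890640735626), 5.723651885986328) [ 0.5754243  -0.03029887]
wax 643 (array([ 0.6145, -0.0142]), 0.0313) [ 0.61438953 -0.01426239  0.04634917]
```

View pics/crop.png

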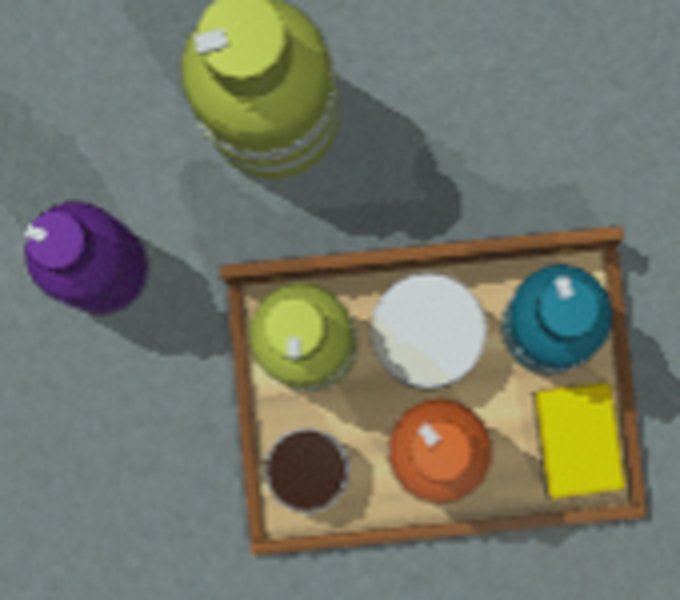

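The crop confirms it: the small lime bottle is in the caddy's left slot (crop 300,335), wax in the middle (430,330), blue on the right (560,315) and orange in front (440,450). The big lime and purple bottles stand outside. I'll hover over the caddy and refine with the wrist camera.

```bash
python3 - <<'E'
from plant import robot
from h import *
import numpy as np,cv2,pickle
R=[np.pi,0,0.09]
robot.goto([0.56,-0.018,0.36],R); robot.sleep(.2)
f=robot.grab_frame("wrist"); pickle.dump(f,open("wrist.pkl","wb")); X=cloud(f)
cv2.imwrite("pics/wrist0.png",f["image"][:,:,::-1])
s=robot.sense();print(s['t'],s['tcp_pos'],s['tcp_rot'],s['joint_pos'])
for n,p in dict(lime=(.610,.052),blue=(.620,-.082),orange=(.550,-.0195),wax=(.6145,-.0142)).items():
    C=X; d=np.hypot(C[...,0]-p[0],C[...,1]-p[1])
    lo,hi,r=((.04,.055,.036) if n=="wax" else (.130,.145,.03))
    q=C[(d<r)&(C[...,2]>lo)&(C[...,2]<hi)]
    if len(q)>5: print(n,len(q),np.median(q[:,2]),fitc(q[:,:2]),q.mean(0))
for u,v in((0.6,-.324),(.51,-.328),(.42,-.332),(.516,.321)): print(robot.inverse_kinematics([u,v,.12],R))
E
```

```text
3.0917 [ 0.56004643 -0.01761904  0.35988875] [3.14153331e+00 1.88306623e-04 9.06644053e-02] [-0.75801975  0.25162255  0.89376392  1.68200181 -0.20238358  1.30535324
 -1.30625148]
lime 587 0.13507203004137966 (array([0.6087, 0.0499]), 0.015) [0.60894268 0.04966636 0.13501924]
blue 584 0.13509154704400528 (array([ 0.619 , -0.0842]), 0.015) [ 0.61920785 -0.08384257  0.13506577]
orange 508 0.13541976685626067 (array([ 0.548 , -0.0221]), 0.015) [ 0.54870455 -0.0220534   0.13535478]
wax 1644 0.04560489424895951 (array([ 0.6145, -0.0165]), 0.0313) [ 0.61478323 -0.01643637  0.04559084]
[-0.07595685  0.71891795  0.79308974  1.66251558 -0.58593612  1.01329705
 -0.56655115]
[-0.05240745  0.59977715  0.78462156  1.85275024 -0.52932902  0.91051341
 -0.49938647]
[-0.15440766  0.58687309  1.02340792  2.02504174 -0.65017565  0.8964996
 -0.25299837]
[-1.11444508  0.56902074  0.68202654  1.846105   -0.45343506  0.88726874
 -1.69674138]
```

View pics/wrist0.png

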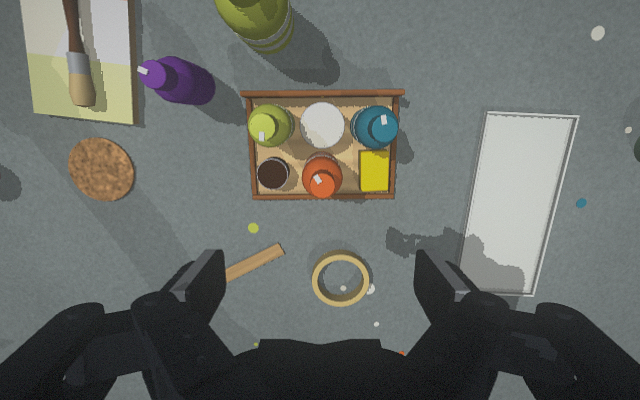

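The wrist view agrees with the other cameras to within 2 mm: lime (270,125), wax (323,122), blue (377,125), orange (322,178). I'll use averages and move blue first.

```bash
cat >> h.py <<'E'
from plant import robot
R=[np.pi,0,0.09]
SPOT=dict(lime=(.6095,.0512),blue=(.6202,-.0827),orange=(.5495,-.0204))
SLOT=dict(blue=(.598,-.324),orange=(.420,-.332),lime=(.509,-.328))
ZP=.1185; ZH=.285
def mv(x,y,z,v=.3,**k): return robot.move_straight([x,y,z],vel=v,**k)
def pick(p,z):
    robot.grip(.62)
    s=robot.sense()['tcp_pos']
    if s[2]<ZH-.02: mv(s[0],s[1],ZH)
    mv(*p,ZH-.08,.35); mv(*p,z,.12)
    robot.grip(.1,strength=50)
    s=robot.sense(); print('grip',s['opening'],s['gripper_force'],s['wrist_force'],s['tcp_pos'])
def place(p,z):
    s=robot.sense()['tcp_pos']; mv(s[0],s[1],ZH)
    o=robot.sense(); print('held',o['opening'],o['gripper_force'])
    mv(*p,ZH,.3); mv(*p,z+.012,.2)
    c=mv(*p,z-.003,.03,contact_N=4)
    robot.grip(.62); s=robot.sense(); print('placed',c,s['tcp_pos'],s['t'])
    mv(*p,z+.09,.25)
E
python3 - <<'E'
from h import *
pick(SPOT['blue'],ZP); place(SLOT['blue'],ZP-.002)
f=robot.grab_frame("scene"); cv2.imwrite("pics/s1.png",f["image"][80:280,180:440,::-1].repeat(2,0).repeat(2,1))
E
```

```text
grip 0.3379824589873284 49.28906321525574 [-0.01441874  0.46814529  4.06674574] [ 0.62091119 -0.08310514  0.11958052]
held 0.3355991093133877 49.37822341918945
placed True [ 0.59759841 -0.32348199  0.11616731] 8.7667
```

View pics/s1.png

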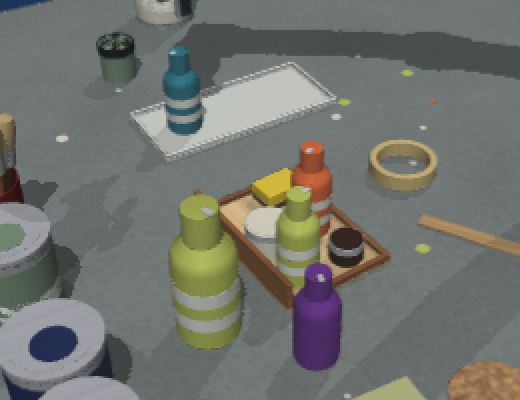

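Blue stands upright in the tray (crop 183,95). Next come orange and lime.

```bash
python3 - <<'E'
from h import *
for b in('orange','lime'):
    pick(SPOT[b],ZP); place(SLOT[b],ZP-.002)
s=robot.sense()['tcp_pos']; mv(s[0],s[1],ZH)
mv(.53,-.05,.33,.3)
robot.sleep(.2)
for n in("top","wrist"):
    f=robot.grab_frame(n); X=cloud(f)
    p=(.6145,-.0153)
    q=X[(np.hypot(X[...,0]-p[0],X[...,1]-p[1])<.04)&(X[...,2]>.04)&(X[...,2]<.055)]
    print(n,len(q),fitc(q[:,:2]),q.mean(0) if len(q) else 0)
    if n=="wrist":cv2.imwrite("pics/w1.png",f["image"][:,:,::-1])
f=robot.grab_frame("scene"); cv2.imwrite("pics/s2.png",f["image"][80:320,180:480,::-1].repeat(2,0).repeat(2,1))
E
```

```text
grip 0.33275660210426355 49.32870805263519 [-0.8177083  -1.30658586  4.67786427] [ 0.55023229 -0.02065324  0.11947047]
held 0.33479849456314836 49.40828561782837
placed True [ 0.41979395 -0.33141169  0.11653261] 15.9083
grip 0.33379114623874123 49.516101479530334 [ 0.01385047 -0.53257423  5.26702671] [0.61032187 0.051034   0.11959247]
held 0.3372245975977225 49.47115659713745
placed True [ 0.50865072 -0.32739336  0.11631043] 23.525
top 502 (array([ 0.6203, -0.0103]), 0.035) [ 0.61883706 -0.00934095  0.04641207]
wrist 2057 (array([ 0.6189, -0.0162]), 0.0359) [ 0.61520296 -0.01636815  0.0455673 ]
```

View pics/s2.png

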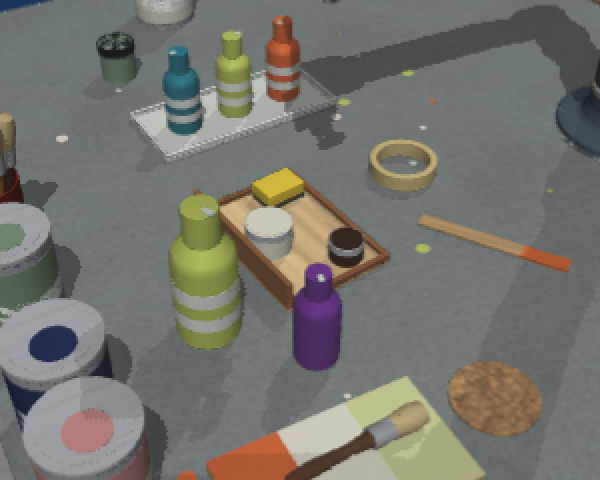

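View pics/w1.png

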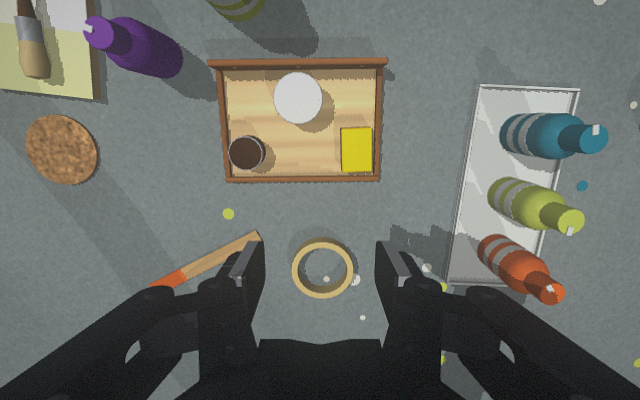

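All three bottles stand upright in the tray (crop 183,95; 234,80; 283,65), and the wax tin is free at (270,230). The coaster (495,397) is clear. Next is the wax tin.

```bash
python3 - <<'E'
from h import *
import pickle
f=pickle.load(open("wrist.pkl","rb"));X=cloud(f);hsv=cv2.cvtColor(f["image"],cv2.COLOR_RGB2HSV)
m=(hsv[...,1]>70)&(np.hypot(X[...,0]-.516,X[...,1]-.32)<.065)&(X[...,2]<.02)
m=cv2.morphologyEx(m.astype(np.uint8),cv2.MORPH_OPEN,np.ones((3,3)))>0
c,r=fitc(X[m][:,:2]);print('coaster',c,r,X[m].mean(0))
cx,cy=(np.array([.5157,.3211])+c)/2
robot.grip(1.0)
w=(.6146,-.0155)
mv(*w,.12,.3); h=mv(*w,.027,.08,contact_N=8); print('contact',h)
robot.grip(0.4,strength=40); s=robot.sense(); print(s['opening'],s['gripper_force'],s['wrist_force'],s['tcp_pos'])
z0=s['tcp_pos'][2]
mv(*w,.20,.2); print(robot.sense()['opening'])
mv(cx,cy,.20,.3); mv(cx,cy,z0+.008,.15)
print(mv(cx,cy,z0-.005,.03,contact_N=4),robot.sense()['tcp_pos'])
robot.grip(1.0); robot.sleep(.2); mv(cx,cy,.2,.2); mv(.53,.1,.285,.3)
robot.sleep(.2); print(robot.sense()['t'],cx,cy)
f=robot.grab_frame("top");X=cloud(f)
q=X[(np.hypot(X[...,0]-cx,X[...,1]-cy)<.05)&(X[...,2]>.038)&(X[...,2]<.06)];print(len(q),fitc(q[:,:2]),q.mean(0))
cv2.imwrite("pics/t3.png",f["image"][:,:,::-1])
E
```

```text
coaster [0.513  0.3199] 0.0524 [0.515311   0.3184882  0.00393233]
contact False
0.7145493339033578 43.62775683403015 [-0.7640077   0.40057951  5.56713639] [ 0.61508529 -0.01558714  0.02775002]
0.7146247437618969
True [0.51476192 0.32092987 0.02676934]
35.575 0.5143500000000001 0.3205
0 (array([0., 0.]), 0.0) [nan nan nan]<stdin>:19: RuntimeWarning: Mean of empty slice.
  ret = um.true_divide(
```

View pics/t3.png

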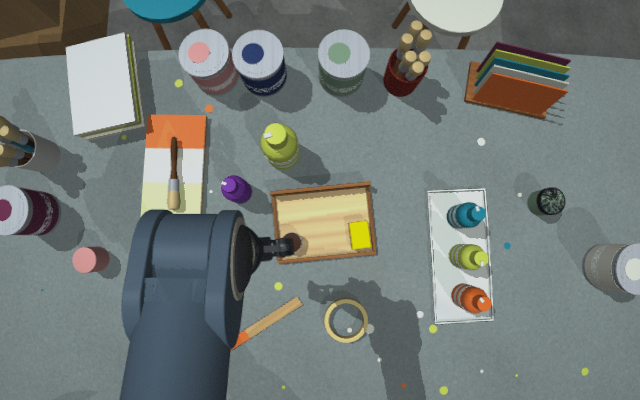

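The arm hides the coaster in this view. I'll move toward the tray and measure the tin and bottles from there.

```bash
python3 - <<'E'
from h import *
mv(.50,-.26,.32,.35); robot.sleep(.2)
f=robot.grab_frame("top");X=cloud(f);g=robot.grab_frame("scene");Y=cloud(g)
for n,C in(("top",X),("scn",Y)):
    q=C[(np.hypot(C[...,0]-.515,C[...,1]-.3205)<.05)&(C[...,2]>.038)&(C[...,2]<.06)];print(n,len(q),fitc(q[:,:2]) if len(q) else 0)
    for b,p in SLOT.items():
        q=C[(np.hypot(C[...,0]-p[0],C[...,1]-p[1])<.03)&(C[...,2]>.122)&(C[...,2]<.14)];print(n,b,len(q),fitc(q[:,:2]) if len(q) else 0)
hsv=cv2.cvtColor(f["image"],cv2.COLOR_RGB2HSV)
m=(hsv[...,1]>70)&(np.hypot(X[...,0]-.5157,X[...,1]-.321)<.06)&(X[...,2]<.02); print(fitc(X[m][:,:2]))
a=f["image"][215:285,140:210,::-1]; b=g["image"][220:340,340:520,::-1]
cv2.imwrite("pics/c4.png",np.hstack([cv2.resize(a,(380,380)),cv2.resize(b,(420,280))[:, :] if 0 else cv2.copyMakeBorder(cv2.resize(b,(420,280)),0,100,0,0,0)]))
E
```

```text
top 650 (array([0.5151, 0.3215]), 0.0323)
top blue 182 (array([ 0.5965, -0.3247]), 0.0153)
top orange 206 (array([ 0.4204, -0.3312]), 0.0155)
top lime 164 (array([ 0.5087, -0.3263]), 0.0149)
scn 601 (array([0.5154, 0.3223]), 0.033)
scn blue 67 (array([ 0.599 , -0.3238]), 0.0188)
scn orange 66 (array([ 0.4217, -0.3295]), 0.0159)
scn lime 65 (array([ 0.5117, -0.3261]), 0.0164)
(array([0.5152, 0.3203]), 0.0506)
```

View pics/c4.png

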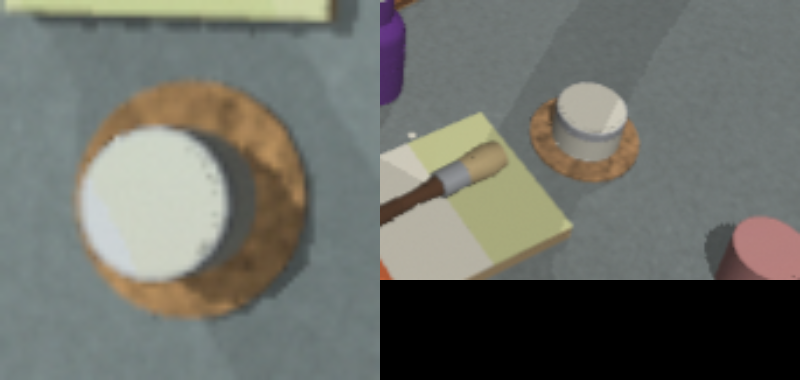

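The wax tin sits flat on the coaster (right crop 590,120), 1–2 mm from its centre. I'll return the bottles.

```bash
python3 - <<'E'
from h import *
for b in('lime','blue','orange'):
    pick(SLOT[b],ZP-.002); place(SPOT[b],ZP)
s=robot.sense()['tcp_pos']; mv(s[0],s[1],.30); mv(.50,-.30,.32,.35); robot.sleep(.2)
print(robot.sense()['t'])
f=robot.grab_frame("top");g=robot.grab_frame("scene")
for n,F in(("top",f),("scn",g)):
    C=cloud(F)
    for b,p in SPOT.items():
        q=C[(np.hypot(C[...,0]-p[0],C[...,1]-p[1])<.03)&(C[...,2]>.128)&(C[...,2]<.145)];print(n,b,len(q),fitc(q[:,:2]) if len(q) else 0)
cv2.imwrite("pics/s5.png",np.hstack([g["image"][80:320,180:480,::-1],f["image"][130:370,140:500,::-1]]))
E
```

```text
grip 0.3370504004521437 49.53305661678314 [0.39531673 0.86877168 5.26936314] [ 0.50960153 -0.32864419  0.11757025]
held 0.3329497187364531 49.50075387954712
placed True [0.60877045 0.05151932 0.11828106] 43.1667
grip 0.33341943180989975 49.411484599113464 [-0.22488583  0.02703722  3.93313388] [ 0.59857586 -0.32470082  0.1176976 ]
held 0.3390441548421015 49.40049111843109
placed True [ 0.61973742 -0.08236125  0.11842855] 50.1417
grip 0.3313809636698845 49.24351751804352 [-0.46542395 -1.52715706  6.22373055] [ 0.42053585 -0.33264524  0.11742724]
held 0.33228448287344026 49.454766511917114
placed True [ 0.54891018 -0.02008052  0.11846893] 57.275
59.4083
top lime 179 (array([0.6088, 0.0526]), 0.0149)
top blue 183 (array([ 0.6189, -0.0819]), 0.015)
top orange 184 (array([ 0.549 , -0.0194]), 0.015)
scn lime 107 (array([0.6122, 0.0522]), 0.0163)
scn blue 83 (array([ 0.6218, -0.0806]), 0.0165)
scn orange 86 (array([ 0.5518, -0.0192]), 0.0162)
```

View pics/s5.png

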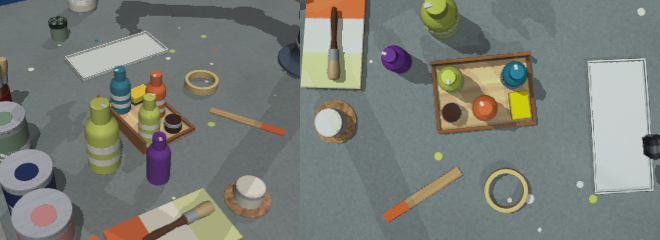

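The bottles are back upright within about 1 mm of where they started in the same camera's view (451,78; 514,72; 484,107). The tin is on the coaster, and the block and brown tin have not moved.

```bash
python3 -c "
from plant import robot
print(robot.close_job())"
```

```text
the job is handed in; nothing more can be done
None
```

The job is done and handed in at about 59 s: the wax tin is flat on the coaster, within 2 mm of its centre, and all three bottles are back upright, within about 1 mm of their starting spots.

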